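# Fit the keyed spacer and tube disc to a tilted mixer and clamp them

### The job

Set up the tilted tube mixer: put the orange spacer and then the blue-and-white tube disc on its sloping D-shaped shaft, hub upward, each turned so that its red mark lines up with the red mark on the mixer and slid down fully home. Then swing the black-knobbed clamp lever through its quarter turn to the stop, so that its paddle lies over the disc, let go, and leave the bottle, jar and flask standing where they are.

Things in the scene. Friction and masses are not known exactly. Their poses are not given: they have to be found in the camera images.
- mixer_head: (mm) sloping head of the white mixer (fixed, 108x140, 65 high at the robot side, 115 at the back). Origin: centre of the seat on the round aluminium flange (52 across), 95 above the bench; z up along the shaft, which leans 25 degrees from vertical toward the robot side; x up the slope, away from the robot; y left. A red stripe runs on its -x side along face and shaft flat.
- shaft_tip (a point): (mm) centre of the shaft's top end, on the head's z, 60 above the seat. The shaft is fixed steel of D section: 20 in diameter, with one flat 6 from the axis on the head's -x side (red stripe). Its last 8 taper to 65 %. A part on it that is turned right slides down by itself when let go.
- spacer: (mm) loose orange spacer, 28 high, 44 round with two parallel grip flats 32 apart, square to its x axis; about 60 g. D bore right through, 23 in diameter, its flat 7.2 from the axis on the -x side, shown by red marks; fits the shaft within 1.5 sideways and 9 degrees. Origin: centre of the underside, z up the bore. Starts upright on the bench. Home: origin and axes those of the head.
- tube_disc: (mm) loose tube disc, about 120 g: blue disc 88 across, 8 thick, eight dark holes; white hub up to 46 above the underside, 44 round, two grip flats 32 apart, square to its x axis. Same D bore as the spacer, flat on the -x side (red marks). Origin: centre of the underside, z up the bore. Starts hub up on the bench. Home: origin 28 above the head's along its z, axes as the head's.
- clamp (a joint): (mm) swing clamp lever, rad: 0 open, 1.571 at the closed stop; starts at 0 to 0.25. Axis parallel to the head's z. Open, its handle points to the head's -x and its paddle (12 wide, 29 long) to +x; it closes counter-clockwise seen from above: handle to -y, paddle to +y, 3.5 above the rim of a disc that is home. Friction 0.12 N m (3 N at the knob), no spring: stays where left.
- clamp_axis (a point): (mm) point on the lever's axis, 60 above the seat, at x 0, y -58 in the head's frame; 13 above the top of the steel pillar and lever (47 above the seat)
- clamp_knob (a point): (mm) point on the lever's black knob, 45 from the lever's axis, 60 above the seat. The knob is a round upright pin 14 in diameter, parallel to the shaft, from 45 to 74 above the seat; pinch and lead it round, or push it.
- brown_bottle: bystander: brown stoppered bottle with a red stopper, 70 mm across, 142 mm high; origin at the centre of its underside
- jar: bystander: jar with black screw lid, 60 mm across, 68 mm high; origin at the centre of its underside
- flask: bystander: small clear conical flask, 61 mm across, 78 mm high; origin at the centre of its underside

How it is judged (in metres and radians):
On the way, in this order (a step that is already met when the one before it is completed fails the run):
1. the spacer is fully home on the shaft, flat to flat (z of spacer in the frame of mixer_head between -0.0025 and 0.0025 m and x of spacer in the frame of mixer_head between -0.004 and 0.004 m and y of spacer in the frame of mixer_head between -0.004 and 0.004 m and angle between the z axis of spacer and the z axis of mixer_head, either way round below 0.08 rad and angle between the x axis of spacer and the x axis of mixer_head, either way round below 0.3 rad), for 0.2 s.
2. the tube disc is fully home on the spacer, flat to flat (all of step 1 and z of tube_disc in the frame of mixer_head between 0.0255 and 0.0305 m and x of tube_disc in the frame of mixer_head between -0.004 and 0.004 m and y of tube_disc in the frame of mixer_head between -0.004 and 0.004 m and angle between the z axis of tube_disc and the z axis of mixer_head, either way round below 0.08 rad and angle between the x axis of tube_disc and the x axis of mixer_head, either way round below 0.3 rad), for 0.2 s.
3. the clamp lever is at its closed stop (value of joint clamp above 1.45 rad), for 0.2 s.
At the end, for the whole second after the job is handed in: Spacer on the seat and disc on the spacer, each within 2.5 mm of its height, 4 mm of the axis in x and y, 0.08 rad of the shaft's axis, 0.3 rad of its flat, and at rest (0.02 m/s); lever past 1.45 rad; bottle, jar and flask within 30 mm of their places and upright (0.2 rad) (all of step 2 and value of joint clamp above 1.45 rad and linear speed of each of tube_disc, spacer below 0.02 m/s and distance of each of brown_bottle, jar, flask from where it was at the start of the episode below 0.03 m and angle between each of brown_bottle, jar, flask's own z axis and vertical below 0.2 rad); the robot touches nothing.
It fails at once if the bottle, jar or flask is pushed more than 30 mm or tipped over (distance of any of brown_bottle, jar, flask from where it was at the start of the episode above 0.03 m or angle between any of brown_bottle, jar, flask's own z axis and vertical above 0.5 rad).
It also fails if it takes over 59 s, if anything falls off the work surface, if the arm or the gripper's body presses on something with over 40 N, if the wrist force passes 120 N, or if a joint passes its speed limit or range.

### The arm

A 6-joint arm with a two-finger parallel gripper is mounted at the origin on a cart in front of the work surface, level with it; the furniture and walls round the work are solid. World frame = base frame: x ahead of the robot, y to its left, z up, the work surface at z = 0. Lengths are in mm, angles in rad, forces in N, time in s.
With the tool pointing down it reaches from about 275 to 750 mm from the base axis. Payload 10.2 kg.
Tool frame: the origin (TCP) lies on the front face of the gripper's body, between the roots of the fingers; the fingertips stand 73 mm ahead of it and the grasp point (between the pads) lies 54 mm ahead of it; z points along the fingers, y is the line along which they close (so a half turn about z gives the same grasp; the last joint's range is limited). The gripper opens to 85 mm and grips with 20 to 120 N. Pads are 22 mm wide; open, the fingers measure 114 mm over their backs; the gripper's body (76 mm by 85 mm) begins 54 mm behind the grasp point. The pads swing forward as they close: fully open they stand 13 mm farther back than shut.
Start: joints at [0.925, 0.313, 1.498, -0, 1.331, -0.223], TCP at [215.429, 478.771, 303.894] pointing down, gripper open.
Joint ranges: [-2.94, 2.94], [-0.97, 2.17], [0.19, 2.56], [-1.23, 4.37], [0.02, 3.11], [-2.88, 2.88]. Speed limits (rad/s): [2.39, 2.39, 3.01, 3.14, 3.14, 3.14].

### API

Orientations are given as a unit quaternion [w, x, y, z].
In Python, from rig import * gives the robot as it stands.
- The arm moves only by the tool step_arm, never from a script. Its argument "plan" is a list of rows, each an object with "offset": the shift along the tool's x, y, z in cm, a list of three; "rot": the turn, a rotation vector about the tool's x, y, z in degrees, a list of three; "gripper": the finger opening in cm, from 0 to 8.54. In form: [{"offset": [x, y, z], "rot": [wx, wy, wz], "gripper": gripper}, ...]. A call has 1 to 12 rows; each row is the pose to reach, as a shift and turn from the pose commanded when the call began, along the tool's axes at that moment; what a row does not reach only later rows make up. A row lasts 1/10 s, in which the tool goes at most 50 mm and 8.59 degrees, less where a joint would pass 70% of its speed; a pose out of reach is approached as far as the arm can. A call with a gripper value outside its range is refused whole. The fingers move at their own pace and stop on an object; "squeeze" is the grip in N (left out, the last holds). Time passes only in rows, so rows that repeat a pose let the fingers close. It gives the time, the measured TCP pose, the force, the opening and the grip force at its end, in the units of the state.
- sense(): the state, without advancing time (a new reading comes with each control period).
- capture(name): name is "scene" or "top" or "wrist"; returns a dict with "color" (384x512x3 uint8, red, green, blue), "depth" (384x512 float32, mm along the optical axis (not along the pixel's ray), 0 where there is no reading), "vertical_fov" (degrees; the focal length in pixels is half the picture's height over the tangent of half this angle, whatever the lens; pixels are square), "cx", "cy" (the principal point, pixels), "k1" (the pictures are not rectified: a ray, as slopes to the right and down, at radius r is drawn at 1 + k1 r^2 times it, then the intrinsics apply), "rvec" (rotation vector, rad) and "tvec" (3), from world to camera coordinates, as OpenCV has them; the wrist camera has in their place "mount" (4x4, takes a point from camera to tool coordinates, whose origin is the TCP and whose axes are the flange's). Camera axes: x right, y down, z forward; pixel columns grow to the right and rows downward; lengths in mm; the calibration is good to about 2 mm. A picture is of the moment at which its call begins: read the wrist's pose just before it.
- finish_job(): hands the job in; it is judged then, once.
The state is a dict: "time_s": time; "joints": joint angles; "dq": joint speeds; "tau": joint torques, N m; "eef_pos": TCP position; "ee_rot": TCP orientation; "force": force on the tool from outside, world axes, zero at the start; "wrist_torque": the same for the moment, N m; "grip_width": opening from 0.0 (shut) to 1.0 (fully open); "grip_force": force on a finger pad.
Only numpy, scipy, OpenCV 4.12 (cv2) and the standard library are available. Lean on these libraries where they do the work, as an engineer would, in place of code of your own. Each camera call takes 0.05 s, during which the arm holds its last target. There are 200 camera calls.

## Working session

There is one attempt and no reset: what is moved stays moved. The work goes in short steps, Python scripts to look and compute and a tool call to move; the robot and the scene stay as the last step left them, time stands still between calls to the robot, and variables do not carry over. Pictures are saved under pics/ and viewed, at most 10 in all, crops included, and the job is handed in when it is done.

Besides the shell and the picture viewer there is one more tool, called after "Call:" by a JSON object that holds its "fn" and its "kwargs". step_arm: Moves the arm, as the interface text tells. Its arguments: {"type":"object","properties":{"plan":{"type":"array"},"squeeze":{"type":"number"}},"required":["plan"]}

```bash
mkdir -p pics; ls
cat > h.py <<'E'
from rig import *
import numpy as np, cv2
from scipy.spatial.transform import Rotation as R
def Rq(q): return R.from_quat([q[1],q[2],q[3],q[0]]).as_matrix()
def shot(n):
    s=sense(); c=capture(n)
    h=c['color'].shape[0]; f=h/2/np.tan(np.radians(c['vertical_fov']/2))
    c['f']=f
    if n=='wrist':
        T=np.eye(4); T[:3,:3]=Rq(s['ee_rot']); T[:3,3]=s['eef_pos']; W=T@np.array(c['mount'])
        c['R']=W[:3,:3]; c['o']=W[:3,3]
    else:
        M=cv2.Rodrigues(np.array(c['rvec'],float))[0]; c['R']=M.T; c['o']=-M.T@np.array(c['tvec'],float).ravel()
    return c
def slopes(c,uv):
    uv=np.atleast_2d(np.array(uv,float)); d=(uv-[c['cx'],c['cy']])/c['f']
    u=d.copy()
    for _ in range(20): u=d/(1+c['k1']*(u**2).sum(1,keepdims=True))
    return u
def rays(c,uv):
    u=slopes(c,uv); return np.c_[u,np.ones(len(u))]@c['R'].T
def onplane(c,uv,p,n=(0,0,1)):
    d=rays(c,uv); n=np.array(n,float); t=((np.array(p)-c['o'])@n)/(d@n); return c['o']+t[:,None]*d
def pts(c,uv):
    uv=np.atleast_2d(uv).astype(int); z=c['depth'][uv[:,1],uv[:,0]]; return c['o']+rays(c,uv)*z[:,None]
def proj(c,P):
    q=(np.atleast_2d(P)-c['o'])@c['R']; s=q[:,:2]/q[:,2:]; r=(s**2).sum(1,keepdims=True)
    return s*(1+c['k1']*r)*c['f']+[c['cx'],c['cy']]
def mask(c,kind):
    hsv=cv2.cvtColor(c['color'],cv2.COLOR_RGB2HSV); H,S,V=[hsv[...,i].astype(int) for i in range(3)]
    if kind=='red': return ((H<5)|(H>172))&(S>150)&(V>80)
    if kind=='orange': return (H>=6)&(H<22)&(S>150)&(V>100)
    if kind=='blue': return (H>95)&(H<125)&(S>100)&(V>50)
def blobs(m,amin=5):
    n,l,st,ce=cv2.connectedComponentsWithStats(m.astype(np.uint8)); return [(int(st[i,4]),ce[i].round(1).tolist(),l==i) for i in range(1,n) if st[i,4]>=amin]
def save(c,name): cv2.imwrite('pics/'+name,cv2.cvtColor(c['color'],cv2.COLOR_RGB2BGR))
E
python3 - <<'E'
from h import *
s=sense(); print(s)
a=shot('scene');b=shot('top');save(a,'s0.png');save(b,'t0.png')
both=np.hstack([a['color'],b['color']]); 
for c in (a,b): print(c['o'],c['f'],c['k1'],c['R'][:,2])
E
```

```text
pics
{'time_s': 0.0, 'joints': array([ 9.24603326e-01,  3.13461055e-01,  1.49842567e+00,  2.45833571e-05,
        1.33097881e+00, -2.23378861e-01]), 'dq': array([ 0.00246398, -0.00129848, -0.00033547, -0.00023928,  0.0006728 ,
        0.0003085 ]), 'tau': array([-7.47865379e-04, -4.12257564e+01, -2.59742457e+01, -1.90920614e-04,
        4.06769308e-03,  1.67041293e-06]), 'eef_pos': array([215.3229832 , 478.64105283, 303.33365067]), 'ee_rot': array([-2.78906750e-04,  2.09838670e-01,  9.77735817e-01, -5.72198435e-04]), 'force': array([0.29594004, 0.09929267, 0.53055259]), 'wrist_torque': array([ 0.03265513,  0.01615011, -0.01570729]), 'grip_force': 0.0, 'grip_width': 0.9952199194702371}
[  3.76193216 145.71107401 503.62912699] 373.8793341436453 -0.10999607607426805 [ 0.70746021 -0.53639271 -0.46019876]
[ 493.07825357 -334.49539285 1086.12680855] 390.1441940115963 -0.08514901060982835 [ 0.11901611  0.01586659 -0.99276554]
```

View pics/s0.png

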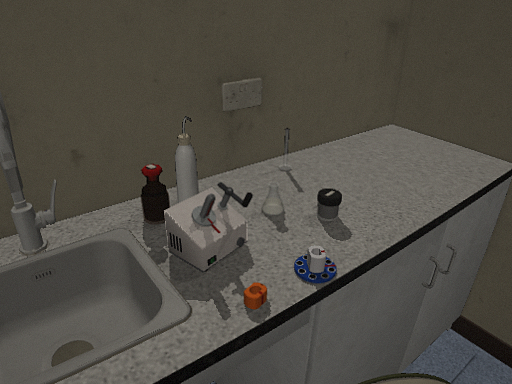

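View pics/t0.png

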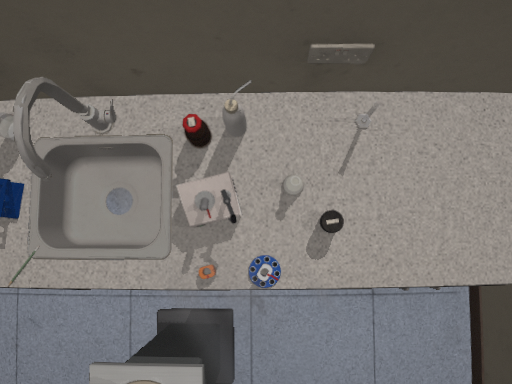

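The scene shows the mixer at about (205,225), the spacer at (255,295), the disc at (315,265), bottle (154,195), flask (273,203) and jar (328,203). In the top view: mixer (208,200), spacer (206,271), disc (265,271), knob (233,218).

Run:
```python
from h import *
np.set_printoptions(precision=1,suppress=True)
b=shot('top');a=shot('scene')
for nm,c in(('top',b),('scene',a)):
  for k,z in (('orange',28),('blue',8),('red',95)):
    for A,ce,m in blobs(mask(c,k),8):
        ys,xs=np.nonzero(m); print(nm,k,A,ce,'plane',onplane(c,ce,[0,0,z])[0],'depth',np.median(pts(c,np.c_[xs,ys]),0))
print('bottle',onplane(b,[[197,132]],[0,0,80]),'flask',onplane(b,[[292,186]],[0,0,50]),'jar',onplane(b,[332,222],[0,0,68]),'knob',onplane(b,[233,218],[0,0,140]))
# tilt surface of mixer
P=pts(b,[[187,190],[187,215],[225,185],[222,212],[230,183]]);print(P)
w=shot('wrist');print(w['f'],w['k1'],w['mount'])
```

```text
top orange 44 [202.0, 273.2] plane [ 407.  -163.1   28. ] depth [ 404.7 -162.6   27.6]
top blue 775 [10.0, 198.1] plane [618.  409.5   8. ] depth [616.1 389.4  17.9]
top blue 216 [263.1, 265.5] plane [ 425.3 -327.4    8. ] depth [ 426.7 -321.9    8.1]
top blue 41 [267.8, 282.6] plane [ 379.  -339.7    8. ] depth [ 377.9 -340.2    7.9]
top blue 29 [257.7, 282.3] plane [ 380.  -312.2    8. ] depth [ 380.7 -313.     7.5]
top red 178 [191.8, 123.3] plane [ 801.4 -143.8   95. ] depth [ 785.4 -153.4  140.7]
top red 10 [273.7, 277.0] plane [ 401.9 -354.2   95. ] depth [ 393.8 -355.4    7.3]
scene orange 276 [254.3, 293.4] plane [ 401.  -166.3   28. ] depth [ 403.8 -166.7   25.2]
scene blue 375 [312.0, 272.4] plane [ 396.5 -310.1    8. ] depth [ 392.9 -310.9    6. ]
scene blue 8 [333.0, 267.2] plane [ 382.1 -356.8    8. ] depth [ 382.9 -358.8    6.4]
scene red 74 [150.6, 169.3] plane [ 870.3 -179.1   95. ] depth [ 776.4 -140.9  138. ]
scene red 8 [216.9, 229.4] plane [ 529.5 -170.6   95. ] depth [ 558.8 -188.2   72.2]
bottle [[ 781.8 -155.2   80. ]] flask [[ 637.6 -407.3   50. ]] jar [[ 539.2 -508.6   68. ]] knob [[ 548.2 -256.3  140. ]]
[[ 622.7 -135.8  105. ]
 [ 560.8 -130.8   76.2]
 [ 635.  -232.8  101.4]
 [ 568.  -222.1   73.2]
 [ 639.9 -245.6  102. ]]
273.9238425488138 -0.0022372051274686744 [[ -0.   -1.   -0.3  75.8]
 [  1.   -0.   -0.    0.3]
 [ -0.   -0.3   1.  -68.9]
 [  0.    0.    0.    1. ]]
```

```bash
cat >> h.py <<'E'
def fr(xdir,zdir):
    z=np.array(zdir,float)/np.linalg.norm(zdir); x=np.array(xdir,float); x-=z*(x@z); x/=np.linalg.norm(x); return np.c_[x,np.cross(z,x),z]
def goto(pos,Rt,base=None):
    s=sense(); p,R0=(s['eef_pos'],Rq(s['ee_rot'])) if base is None else base
    o=R0.T@(np.array(pos)-p)/10; r=np.degrees(R.from_matrix(R0.T@Rt).as_rotvec())
    print('offset',o.round(2).tolist(),'rot',r.round(1).tolist(),'rows>=',max(np.linalg.norm(o)/5,np.linalg.norm(r)/8.59).round(1)); return np.array(pos),Rt
E
python3 -c "
from h import *
goto([490,-316,304],fr([0,1,0],[0,0,-1]))"
```

```text
offset [-57.65, -61.21, -0.01] rot [-0.0, 0.0, 65.8] rows>= 16.8
```

Call:
{"fn": "step_arm", "kwargs": {"plan": [{"offset":[-57.6,-61.2,0],"rot":[0,0,65.8],"gripper":8.5},{"offset":[-57.6,-61.2,0],"rot":[0,0,65.8],"gripper":8.5},{"offset":[-57.6,-61.2,0],"rot":[0,0,65.8],"gripper":8.5},{"offset":[-57.6,-61.2,0],"rot":[0,0,65.8],"gripper":8.5},{"offset":[-57.6,-61.2,0],"rot":[0,0,65.8],"gripper":8.5},{"offset":[-57.6,-61.2,0],"rot":[0,0,65.8],"gripper":8.5},{"offset":[-57.6,-61.2,0],"rot":[0,0,65.8],"gripper":8.5},{"offset":[-57.6,-61.2,0],"rot":[0,0,65.8],"gripper":8.5},{"offset":[-57.6,-61.2,0],"rot":[0,0,65.8],"gripper":8.5},{"offset":[-57.6,-61.2,0],"rot":[0,0,65.8],"gripper":8.5},{"offset":[-57.6,-61.2,0],"rot":[0,0,65.8],"gripper":8.5},{"offset":[-57.6,-61.2,0],"rot":[0,0,65.8],"gripper":8.5}]}}

```text
time_s: 1.45
eef_pos: [411.3, -90.6, 304.0]
ee_rot: [0.0, 0.707, 0.707, 0.0]
force: [1.2, 0.5, 0.1]
grip_width: 0.996
grip_force: 0.0
```

```bash
python3 -c "
from h import *
print(sense()['time_s'],sense()['eef_pos'],sense()['joints'])
goto([490,-316,304],fr([0,1,0],[0,0,-1]))"
```

```text
1.45 [411.29209418 -90.61204926 304.0380755 ] [-4.96695704e-01  8.05959360e-02  1.78290566e+00  1.57422851e-04
  1.27756581e+00 -4.95696620e-01]
offset [-22.53, 7.89, 0.01] rot [0.0, 0.0, -0.1] rows>= 4.8
```

Call:
{"fn": "step_arm", "kwargs": {"plan": [{"offset":[-21.5,7.5,0],"rot":[0,0,0],"gripper":8.5},{"offset":[-21.5,7.5,0],"rot":[0,0,0],"gripper":8.5},{"offset":[-21.5,7.5,0],"rot":[0,0,0],"gripper":8.5},{"offset":[-21.5,7.5,0],"rot":[0,0,0],"gripper":8.5},{"offset":[-21.5,7.5,0],"rot":[0,0,0],"gripper":8.5},{"offset":[-21.5,7.5,0],"rot":[0,0,0],"gripper":8.5},{"offset":[-21.5,7.5,0],"rot":[0,0,0],"gripper":8.5}]}}

```text
time_s: 2.15
eef_pos: [485.9, -303.4, 303.4]
ee_rot: [-0.001, 0.707, 0.707, 0.0]
force: [-0.3, -0.2, -0.1]
grip_width: 0.995
grip_force: 0.0
```

Run:
```python
from h import *
np.set_printoptions(precision=1,suppress=True)
c=shot('wrist'); print(sense()['eef_pos'],sense()['dq'].max())
np.savez('w1.npz',**{k:np.array(v) for k,v in c.items()})
im=cv2.resize(c['color'],(800,600),interpolation=cv2.INTER_CUBIC); cv2.imwrite('pics/w1.png',im[...,::-1])
for k in('orange','blue','red'):
    for A,ce,m in blobs(mask(c,k),4):
        ys,xs=np.nonzero(m); print(k,A,ce,np.median(pts(c,np.c_[xs,ys]),0))
```

```text
[ 485.9 -302.8  303.7] 0.010758400036112475
orange 841 [189.3, 61.0] [ 409.8 -173.5   26.7]
blue 1100 [202.4, 179.8] [ 419.8 -315.5    6.9]
blue 13 [196.2, 190.3] [ 403.2 -337.2    2.7]
blue 26 [181.3, 207.0] [ 381.3 -360.1    7. ]
blue 24 [189.6, 211.7] [ 392.7 -367.6    6.5]
red 176 [339.8, 64.3] [ 569.5 -186.    77.9]
red 26 [177.8, 64.1] [ 397.4 -177.9   27.2]
red 29 [187.0, 206.3] [ 389.6 -359.     8.1]
```

View pics/w1.png

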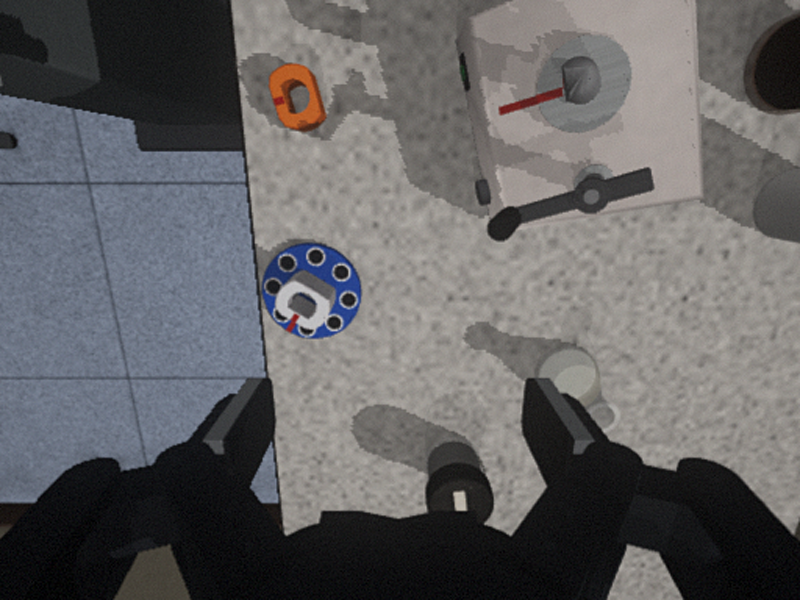

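The wrist view (800x600) shows the spacer at (297,97) with its mark to the left, the disc at (311,290) with the mark at (292,322), the shaft at (580,80), the stripe to (500,110), and the knob at (503,223). Now measuring from it.

```bash
cat > m.py <<'E'
from h import *
np.set_printoptions(precision=1,suppress=True)
def cloud(c):
    v,u=np.nonzero(c['depth']>0); return np.c_[u,v],pts(c,np.c_[u,v])
def part(c,xy,ztop,rad):
    uv,P=cloud(c); k=(np.hypot(*(P[:,:2]-xy).T)<rad)&(P[:,2]>ztop-4)&(P[:,2]<ztop+4)
    q=onplane(c,uv[k],[0,0,ztop])[:,:2].astype(np.float32)
    r=cv2.minAreaRect(q); hull=cv2.convexHull(q)[:,0]; mo=cv2.moments(hull.reshape(-1,1,2)); cen=np.array([mo['m10'],mo['m01']])/mo['m00']
    return k.sum(),r,cen
def head(c,guess=(595,-185,95),psi=0):
    t=np.radians(25); 
    uv,P=cloud(c); 
    m=mask(c,'red'); B=[b for b in blobs(m,20)]
    return uv,P,B
if __name__=='__main__':
    d=np.load('w1.npz'); c={k:d[k] for k in d.files}
    for nm,xy,z,rad in(('spacer',(409,-172),28,32),('hub',(405,-325),46,32)):
        n,r,cen=part(c,xy,z,rad); print(nm,n,r,cen)
    for A,ce,m in blobs(mask(c,'red'),20): print(ce, onplane(c,ce,[0,0,28])[0],onplane(c,ce,[0,0,46])[0],onplane(c,ce,[0,0,8])[0])
    # blue disc circle
    ys,xs=np.nonzero(mask(c,'blue')&(np.arange(384)[:,None]>140)&(np.arange(384)[:,None]<225)); q=onplane(c,np.c_[xs,ys],[0,0,8])[:,:2].astype(np.float32)
    print('disc circ',cv2.minEnclosingCircle(q))
    uv,P=cloud(c)
    m=mask(c,'red'); k=m[uv[:,1],uv[:,0]]&(P[:,0]>500)&(P[:,0]<590)&(P[:,2]<120)
    S=P[k]; mu=S.mean(0); _,s,V=np.linalg.svd(S-mu); print('stripe',k.sum(),mu,V[0],np.degrees(np.arctan2(V[0][1],V[0][0])),np.degrees(np.arcsin(V[0][2])))
    k=(abs(P[:,0]-590)<60)&(abs(P[:,1]+185)<40)&(P[:,2]>112); print('shaft pts',k.sum())
    for i in np.nonzero(k)[0][::4]: print(uv[i],P[i])
E
python3 m.py
```

```text
spacer 756 ((408.9985656738281, -175.53883361816406), (32.283443450927734, 43.4714469909668), 14.312210083007812) [ 409.3 -175.5]
hub 560 ((408.2689514160156, -330.24871826171875), (32.63535690307617, 43.420345306396484), 57.520111083984375) [ 408.4 -330.2]
[339.8, 64.3] [ 583.5 -178.7   28. ] [ 578.4 -181.3   46. ] [ 589.2 -175.9    8. ]
[177.8, 64.1] [ 397.3 -178.1   28. ] [ 402.  -180.7   46. ] [ 392.2 -175.2    8. ]
[187.0, 206.3] [ 394.9 -351.6   28. ] [ 399.7 -345.2   46. ] [ 389.7 -358.9    8. ]
disc circ ((408.51416015625, -329.9471435546875), 43.69826889038086)
stripe 175 [ 568.6 -186.1   79.4] [-0.8 -0.2 -0.6] -165.64001033793127 -34.76925463219753
shaft pts 781
[440   4] [ 637.6 -145.7  112.7]
[440   5] [ 638.  -146.2  112.1]
[442   6] [ 639.4 -147.1  112.9]
[440   8] [ 638.3 -148.4  112.3]
[440  10] [ 638.2 -150.   112.9]
[439  11] [ 637.9 -150.6  112.4]
[442  12] [ 640.2 -151.4  112.9]
[440  14] [ 639.1 -152.7  112.4]
[438  15] [ 637.6 -153.5  112.4]
[442  16] [ 639.8 -154.8  114.5]
[439  18] [ 639.  -155.6  112.2]
[441  19] [ 640.4 -156.5  112.8]
[441  20] [ 640.8 -157.
[... 5348 characters left out ...]
 145. ]
[376  61] [ 578.3 -192.8  143. ]
[440  61] [ 645.8 -188.2  112.7]
[364  62] [ 569.2 -193.5  143.1]
[368  62] [ 571.7 -193.7  144.5]
[372  62] [ 575.1 -193.6  143.6]
[376  62] [ 581.4 -192.4  135.7]
[443  62] [ 648.7 -189.   112.5]
[365  63] [ 570.7 -193.9  141.3]
[369  63] [ 572.8 -194.3  143.8]
[373  63] [ 577.2 -193.8  140.4]
[377  63] [ 590.7 -190.1  115. ]
[363  64] [ 570.1 -194.3  138.9]
[367  64] [ 572.7 -194.5  140.4]
[371  64] [ 575.6 -194.6  140.9]
[375  64] [ 587.5 -191.4  118.9]
[369  65] [ 576.2 -194.5  135.5]
[373  65] [ 586.1 -192.1  118.4]
[442  66] [ 648.7 -192.1  112.1]
[441  68] [ 648.1 -193.7  112.2]
[442  72] [ 649.1 -197.   113. ]
[440  78] [ 648.7 -201.8  112.4]
```

Run:
```python
from h import *
a=np.radians(14); T=fr([-np.sin(a),np.cos(a),0],[0,0,-1])
for z in(130,78):goto([409.2,-175.5,z],T)
```

```text
offset [12.72, -7.67, 17.39] rot [-0.0, -0.0, -14.0] rows>= 4.6
offset [12.72, -7.67, 22.59] rot [-0.0, -0.0, -14.0] rows>= 5.4
```

Call:
{"fn": "step_arm", "kwargs": {"plan": [{"offset":[12.7,-7.7,17.4],"rot":[0,0,-14],"gripper":8.5},{"offset":[12.7,-7.7,17.4],"rot":[0,0,-14],"gripper":8.5},{"offset":[12.7,-7.7,17.4],"rot":[0,0,-14],"gripper":8.5},{"offset":[12.7,-7.7,17.4],"rot":[0,0,-14],"gripper":8.5},{"offset":[12.7,-7.7,17.4],"rot":[0,0,-14],"gripper":8.5},{"offset":[12.7,-7.7,17.4],"rot":[0,0,-14],"gripper":8.5},{"offset":[12.7,-7.7,19.4],"rot":[0,0,-14],"gripper":6.5},{"offset":[12.7,-7.7,21.0],"rot":[0,0,-14],"gripper":6.5},{"offset":[12.7,-7.7,22.5],"rot":[0,0,-14],"gripper":6.5},{"offset":[12.7,-7.7,22.5],"rot":[0,0,-14],"gripper":6.5}]}}

```text
time_s: 3.2
eef_pos: [409.4, -176.5, 78.9]
ee_rot: [-0.0, 0.616, 0.788, -0.0]
force: [0.5, 0.5, -0.8]
grip_width: 0.761
grip_force: 0.0
```

Run:
```python
from h import *
a=np.radians(14); T=fr([-np.sin(a),np.cos(a),0],[0,0,-1])
s=sense();print(s['eef_pos'],s['force'],s['joints'])
goto([409.2,-175.5,78],T)
```

```text
[ 409.42447111 -176.5197122    78.92861102] [ 0.48059022  0.49307755 -0.84458166] [-6.70951700e-01  4.81890876e-01  1.95723228e+00 -2.90549324e-05
  7.02737219e-01 -9.15282444e-01]
offset [0.1, 0.0, 0.09] rot [-0.0, -0.0, 0.0] rows>= 0.0
```

Call:
{"fn": "step_arm", "kwargs": {"plan": [{"offset":[0.1,0,0.1],"rot":[0,0,0],"gripper":2.0},{"offset":[0.1,0,0.1],"rot":[0,0,0],"gripper":2.0},{"offset":[0.1,0,0.1],"rot":[0,0,0],"gripper":2.0},{"offset":[0.1,0,0.1],"rot":[0,0,0],"gripper":2.0},{"offset":[0.1,0,0.1],"rot":[0,0,0],"gripper":2.0},{"offset":[0.1,0,0.1],"rot":[0,0,0],"gripper":2.0},{"offset":[0.1,0,-3],"rot":[0,0,0],"gripper":2.0},{"offset":[0.1,0,-8],"rot":[0,0,0],"gripper":2.0},{"offset":[0.1,0,-13],"rot":[0,0,0],"gripper":2.0}], "squeeze": 50}}

```text
time_s: 4.1
eef_pos: [408.5, -175.2, 211.1]
ee_rot: [-0.0, 0.616, 0.788, -0.0]
force: [0.8, -0.9, -0.7]
grip_width: 0.361
grip_force: 49.9
```

```bash
cat >> h.py <<'E'
def headframe(tip,psi):
    p=np.radians(psi);t=np.radians(25); z=np.array([-np.sin(t)*np.cos(p),-np.sin(t)*np.sin(p),np.cos(t)])
    x=np.array([np.cos(t)*np.cos(p),np.cos(t)*np.sin(p),np.sin(t)]); y=np.cross(z,x); return np.array(tip)-60*z,np.c_[x,y,z]
def totool(H): return np.c_[H[:,1],H[:,0],-H[:,2]]
E
python3 - <<'E'
from h import *
o,H=headframe([571.5,-185.5,149.3],12.5)
goto(o+H@[0,-50,180],totool(H)); print(o)
E
```

```text
offset [-9.81, 10.36, -4.7] rot [-25.0, -0.3, 1.5] rows>= 3.0
[ 596.25603129 -180.01172      94.92153278]
```

Call:
{"fn": "step_arm", "kwargs": {"plan": [{"offset":[-3,3.5,-3],"rot":[-8,0,0.5],"gripper":2.0},{"offset":[-6,7,-4.7],"rot":[-16,-0.2,1],"gripper":2.0},{"offset":[-9.8,10.4,-4.7],"rot":[-25,-0.3,1.5],"gripper":2.0},{"offset":[-9.8,10.4,-4.7],"rot":[-25,-0.3,1.5],"gripper":2.0},{"offset":[-9.8,10.4,-4.7],"rot":[-25,-0.3,1.5],"gripper":2.0},{"offset":[-9.8,10.4,-4.7],"rot":[-25,-0.3,1.5],"gripper":2.0}]}}

```text
time_s: 4.7
eef_pos: [532.9, -244.7, 256.0]
ee_rot: [0.135, 0.611, 0.761, 0.169]
force: [-1.0, 0.0, -1.4]
grip_width: 0.363
grip_force: 50.0
```

```bash
cat > mh.py <<'E'
from m import *
c=shot('wrist'); s=sense(); print(s['eef_pos'],s['joints'],abs(s['dq']).max())
o,H=headframe([571.5,-185.5,149.3],12.5); goto(o+H@[0,-50,180],totool(H))
cv2.imwrite('pics/w2.png',cv2.resize(c['color'],(800,600),interpolation=cv2.INTER_CUBIC)[...,::-1])
uv,P=cloud(c); Q=(P-o)@H
k=(np.hypot(Q[:,0],Q[:,1])<14)&(abs(Q[:,2]-60)<3); print('tip pts',k.sum(),Q[k].mean(0),Q[k].min(0),Q[k].max(0)); mr=cv2.minAreaRect(Q[k][:,:2].astype(np.float32)); print(mr)
k=(np.hypot(Q[:,0],Q[:,1])<40)&(abs(Q[:,2])<2.5)
f=Q[k]; A=np.c_[f[:,:2],np.ones(len(f))]; print('flange',len(f),np.linalg.lstsq(A,f[:,2],rcond=None)[0],cv2.minEnclosingCircle(f[:,:2].astype(np.float32)))
k=(abs(Q[:,0])<50)&(abs(Q[:,1])<70)&(np.hypot(Q[:,0],Q[:,1])>32)&(Q[:,2]>-20)&(Q[:,2]<-2.5); f=Q[k]
for _ in range(3):
    A=np.c_[f[:,:2],np.ones(len(f))]; w=np.linalg.lstsq(A,f[:,2],rcond=None)[0]; r=f[:,2]-A@w; f=f[abs(r)<2]
print('face',len(f),w)
m=mask(c,'red')[uv[:,1],uv[:,0]]; k=m&(Q[:,0]>-65)&(Q[:,0]<-12)&(abs(Q[:,2]-w[2])<6)&(abs(Q[:,1])<15); f=onplane(c,uv[k],o+H[:,2]*w[2],H[:,2]); f=(f-o)@H; v=cv2.fitLine(f[:,:2].astype(np.float32),cv2.DIST_HUBER,0,.01,.01).ravel(); print('stripe',k.sum(),v,np.degrees(np.arctan(v[1]/v[0])),'y at 0',v[3]-v[1]/v[0]*v[2])
# knob
k=(Q[:,2]>69)&(Q[:,2]<77)&(np.hypot(Q[:,0],Q[:,1]+58)<60)&(Q[:,1]<-40); print('knob',k.sum(),Q[k].mean(0) if k.any() else '')
E
python3 mh.py
```

```text
[ 533.  -244.6  256.1] [-0.7  0.4  1.6  0.4  1.  -1.2] 0.004642964957257636
offset [-0.06, 0.05, -0.19] rot [-0.1, -0.0, -0.0] rows>= 0.0
tip pts 341 [-1.7  0.5 59.6] [-7.4 -7.8 57.1] [ 5.1  8.  62.1]
((-1.1559858322143555, 0.09380006790161133), (15.831226348876953, 12.407651901245117), 89.52936553955078)
flange 2010 [-0.   0.   0.1] ((-8.294569969177246, 1.9466661214828491), 31.396739959716797)
face 11045 [-0.   0.  -5.2]
stripe 148 [  1.    0.  -36.9   0.2] 0.20107923 y at 0 0.28854495
knob 290 [-45.4 -62.1  73.2]
```

View pics/w2.png

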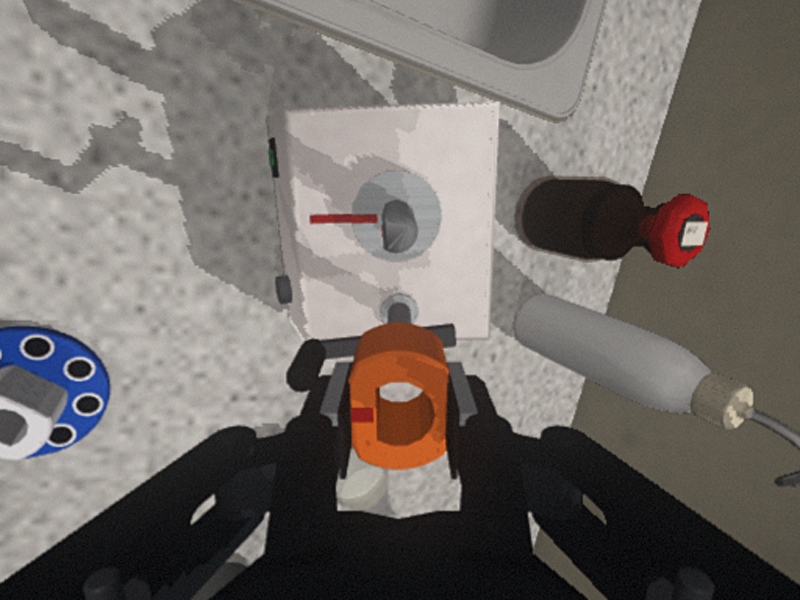

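The view shows the shaft at (398,225) with the stripe at (345,219), and the held spacer at (398,400) with its mark at the left as wanted. Next I'll refine the flange centre and the spacer-in-hand offset.

```bash
cat > mf.py <<'E'
from m import *
def flange(c,o,H):
    uv,P=cloud(c); Q=(P-o)@H
    img=np.zeros(c['depth'].shape,np.uint8); k=(np.hypot(Q[:,0],Q[:,1])<36)&(abs(Q[:,2])<2)
    img[uv[k,1],uv[k,0]]=1; img=cv2.morphologyEx(img,cv2.MORPH_OPEN,np.ones((3,3),np.uint8))
    b=max(blobs(img>0),key=lambda t:t[0]); ys,xs=np.nonzero(b[2]); q=((onplane(c,np.c_[xs,ys],o,H[:,2])-o)@H)[:,:2].astype(np.float32)
    h=cv2.convexHull(q)[:,0]; A=np.c_[2*h,np.ones(len(h))]; w=np.linalg.lstsq(A,(h**2).sum(1),rcond=None)[0]
    return b[0],cv2.minEnclosingCircle(q),w[:2],np.sqrt(w[2]+w[0]**2+w[1]**2)
def slices(c,o,H):
    uv,P=cloud(c); Q=(P-o)@H; near=np.hypot(Q[:,0],Q[:,1])<15
    for z in(15,25,35,45,50,58,60):
        k=near&(abs(Q[:,2]-z)<1.5)
        if k.sum()>5: print('slice',z,k.sum(),Q[k].min(0)[:2],Q[k].max(0)[:2])
if __name__=='__main__':
    o,H=headframe([571.5,-185.5,149.3],12.5); c=shot('wrist'); s=sense()
    print(flange(c,o,H)); slices(c,o,H)
    uv,P=cloud(c); T=(P-s['eef_pos'])@Rq(s['ee_rot']); m=(mask(c,'orange')|mask(c,'red'))[uv[:,1],uv[:,0]]&(abs(T[:,0])<30)&(abs(T[:,1])<25)&(T[:,2]<90)
    print('top z',np.percentile(T[m][:,2],[2,10,30,50]))
    k=m&(T[:,2]<np.percentile(T[m][:,2],10)+2.5); r=cv2.minAreaRect(T[k][:,:2].astype(np.float32)); print(r,T[k].min(0),T[k].max(0))
E
python3 mf.py
```

```text
(1977, ((-2.854487419128418, 0.6767440438270569), 25.925254821777344), array([-2.7,  0.8]), np.float64(25.615907918168322))
slice 25 6 [-6.5  7.2] [ 4.6 10.4]
slice 45 7 [-8.2  8.4] [1.9 9.9]
slice 50 12 [-8.9 -2.3] [ 6.9 10.1]
slice 58 143 [-7.3 -7.8] [5.3 8.1]
slice 60 289 [-7.1 -6.7] [4.5 7.6]
top z [51.1 51.6 52.2 52.7]
((1.1467704772949219, -0.6797971725463867), (31.214214324951172, 43.47334671020508), 89.28679656982422) [-20.6 -16.4  49.5] [22.9 15.1 54.1]
```

Run:
```python
from h import *
o,H=headframe([571.5,-185.5,149.3],12.5)
for h in(72,30):goto(o+H@[-2.2,-.65,80+h],totool(H))
```

```text
offset [4.87, -0.18, 2.62] rot [-0.0, -0.0, -0.0] rows>= 1.1
offset [4.87, -0.18, 6.82] rot [-0.0, -0.0, -0.0] rows>= 1.7
```

Call:
{"fn": "step_arm", "kwargs": {"plan": [{"offset":[3,-0.1,1],"rot":[0,0,0],"gripper":2.0},{"offset":[4.9,-0.2,2.6],"rot":[0,0,0],"gripper":2.0},{"offset":[4.9,-0.2,2.6],"rot":[0,0,0],"gripper":2.0},{"offset":[4.9,-0.2,2.6],"rot":[0,0,0],"gripper":2.0},{"offset":[4.9,-0.2,3.4],"rot":[0,0,0],"gripper":2.0},{"offset":[4.9,-0.2,4.2],"rot":[0,0,0],"gripper":2.0},{"offset":[4.9,-0.2,5.0],"rot":[0,0,0],"gripper":2.0},{"offset":[4.9,-0.2,5.8],"rot":[0,0,0],"gripper":2.0}]}}

```text
time_s: 5.6
eef_pos: [545.3, -192.8, 201.7]
ee_rot: [0.135, 0.612, 0.761, 0.169]
force: [0.3, -0.6, -0.3]
grip_width: 0.363
grip_force: 50.0
```

Run:
```python
from h import *
o,H=headframe([571.5,-185.5,149.3],12.5); s=sense()
print('force in head axes',s['force']@H,s['wrist_torque'], (s['eef_pos']-o)@H)
goto(o+H@[-2.2,-.65,80+4],totool(H))
```

```text
force in head axes [-0.00583773 -0.59874187 -0.30976142] [-0.05215311  0.25401031  0.00866706] [ -2.48366741  -1.49007105 118.95211787]
offset [0.08, 0.03, 3.5] rot [-0.0, -0.0, -0.1] rows>= 0.7
```

Call:
{"fn": "step_arm", "kwargs": {"plan": [{"offset":[0.1,0,1],"rot":[0,0,0],"gripper":2.0},{"offset":[0.1,0,2],"rot":[0,0,0],"gripper":2.0},{"offset":[0.1,0,3],"rot":[0,0,0],"gripper":2.0},{"offset":[0.1,0,3.4],"rot":[0,0,0],"gripper":2.0},{"offset":[0.1,0,3.4],"rot":[0,0,0],"gripper":2.0}]}}

```text
time_s: 6.1
eef_pos: [558.9, -188.4, 171.0]
ee_rot: [0.135, 0.611, 0.761, 0.169]
force: [0.4, -0.7, -1.7]
grip_width: 0.36
grip_force: 50.0
```

Run:
```python
from h import *
o,H=headframe([571.5,-185.5,149.3],12.5); s=sense()
print('force in head axes',s['force']@H,s['wrist_torque'], (s['eef_pos']-o)@H)
```

```text
force in head axes [-0.48294071 -0.78148073 -1.69388218] [-0.00964969  0.2594763   0.02622065] [-2.52224571e+00 -6.71025491e-02  8.51007341e+01]
```

Call:
{"fn": "step_arm", "kwargs": {"plan": [{"offset":[0,0,0],"rot":[0,0,0],"gripper":6.5},{"offset":[0,0,0],"rot":[0,0,0],"gripper":6.5},{"offset":[0,0,0],"rot":[0,0,0],"gripper":6.5},{"offset":[0,0,0],"rot":[0,0,0],"gripper":6.5},{"offset":[0,0,-3],"rot":[0,0,0],"gripper":6.5},{"offset":[0,0,-7],"rot":[0,0,0],"gripper":6.5},{"offset":[0,0,-11],"rot":[0,0,0],"gripper":6.5},{"offset":[0,0,-12],"rot":[0,0,0],"gripper":6.5},{"offset":[0,0,-12],"rot":[0,0,0],"gripper":6.5}]}}

```text
time_s: 7.0
eef_pos: [509.3, -199.9, 281.9]
ee_rot: [0.137, 0.611, 0.761, 0.169]
force: [0.2, 0.5, -0.8]
grip_width: 0.761
grip_force: 0.0
```

Run:
```python
from m import *
o,H=headframe([571.5,-185.5,149.3],12.5); o=o+H@[-2.4,.5,0]; c=shot('wrist'); s=sense()
uv,P=cloud(c); Q=(P-o)@H; m=(mask(c,'orange'))[uv[:,1],uv[:,0]]&(np.hypot(Q[:,0],Q[:,1])<40)
print(m.sum(),np.percentile(Q[m][:,2],[1,10,50,90,99])); k=m&(abs(Q[:,2]-28)<2.5); print(k.sum(), Q[k].mean(0),cv2.minAreaRect(Q[k][:,:2].astype(np.float32)))
a=np.radians(57.5); T=fr([-np.sin(a),np.cos(a),0],[0,0,-1]); print(s['joints'])
goto([408.4,-330.1,200],T)
```

```text
862 [ 5.4 17.  27.8 28.8 29.8]
706 [-2.8  4.9 28. ] ((-1.9199352264404297, 0.5444736480712891), (42.551239013671875, 31.032310485839844), 88.41695404052734)
[-0.7  0.3  1.7  0.4  1.  -1.1]
offset [-10.58, -14.87, 1.92] rot [23.7, 9.8, -44.3] rows>= 6.0
```

Call:
{"fn": "step_arm", "kwargs": {"plan": [{"offset":[-10.6,-14.9,1.9],"rot":[23.7,9.8,-44.3],"gripper":7.5},{"offset":[-10.6,-14.9,1.9],"rot":[23.7,9.8,-44.3],"gripper":7.5},{"offset":[-10.6,-14.9,1.9],"rot":[23.7,9.8,-44.3],"gripper":7.5},{"offset":[-10.6,-14.9,1.9],"rot":[23.7,9.8,-44.3],"gripper":7.5},{"offset":[-10.6,-14.9,1.9],"rot":[23.7,9.8,-44.3],"gripper":7.5},{"offset":[-10.6,-14.9,1.9],"rot":[23.7,9.8,-44.3],"gripper":7.5},{"offset":[-10.6,-14.9,1.9],"rot":[23.7,9.8,-44.3],"gripper":7.5},{"offset":[-10.6,-14.9,1.9],"rot":[23.7,9.8,-44.3],"gripper":7.5}]}}

```text
time_s: 7.85
eef_pos: [408.5, -329.8, 199.0]
ee_rot: [-0.0, 0.281, 0.96, 0.001]
force: [-0.8, 1.0, -0.0]
grip_width: 0.879
grip_force: 0.0
```

Run:
```python
from m import *
c=shot('wrist'); n,r,cen=part(c,(408,-330),46,30); print(n,r,cen)
for A,ce,m in blobs(mask(c,'red'),10): print(A,ce,onplane(c,ce,[0,0,46])[0])
a=np.radians(57.5); T=fr([-np.sin(a),np.cos(a),0],[0,0,-1]); print(sense()['eef_pos'],sense()['joints'])
goto([408.4,-330.1,88],T)
```

```text
1159 ((406.633544921875, -331.13702392578125), (31.710962295532227, 43.30451583862305), 58.23942947387695) [ 407.1 -331. ]
93 [221.1, 189.5] [ 384.4 -347.2   46. ]
31 [238.6, 201.5] [ 401.3 -340.8   46. ]
171 [499.9, 272.4] [ 591.8 -174.2   46. ]
[ 408.3 -330.   199.3] [-0.9  0.4  1.6  0.   1.1 -1.9]
offset [-0.02, -0.03, 11.13] rot [0.1, -0.0, -0.2] rows>= 2.2
```

Call:
{"fn": "step_arm", "kwargs": {"plan": [{"offset":[0.04,-0.1,4],"rot":[0,0,0],"gripper":7.0},{"offset":[0.04,-0.1,8],"rot":[0,0,0],"gripper":7.0},{"offset":[0.04,-0.1,10],"rot":[0,0,0],"gripper":7.0},{"offset":[0.04,-0.1,11.1],"rot":[0,0,0],"gripper":7.0},{"offset":[0.04,-0.1,11.1],"rot":[0,0,0],"gripper":2.0},{"offset":[0.04,-0.1,11.1],"rot":[0,0,0],"gripper":2.0},{"offset":[0.04,-0.1,11.1],"rot":[0,0,0],"gripper":2.0},{"offset":[0.04,-0.1,11.1],"rot":[0,0,0],"gripper":2.0},{"offset":[0.04,-0.1,11.1],"rot":[0,0,0],"gripper":2.0},{"offset":[0.04,-0.1,11.1],"rot":[0,0,0],"gripper":2.0},{"offset":[0.04,-0.1,6],"rot":[0,0,0],"gripper":2.0},{"offset":[0.04,-0.1,0],"rot":[0,0,0],"gripper":2.0}], "squeeze": 60}}

```text
time_s: 9.1
eef_pos: [407.0, -330.6, 190.2]
ee_rot: [-0.001, 0.28, 0.96, 0.001]
force: [1.2, -0.6, 0.1]
grip_width: 0.363
grip_force: 60.2
```

Run:
```python
from m import *
s=sense(); c=shot('wrist')
uv,P=cloud(c); T=(P-s['eef_pos'])@Rq(s['ee_rot'])
k=(abs(T[:,0])<30)&(abs(T[:,1])<25)&(T[:,2]>30)&(T[:,2]<60); z=T[k][:,2]; print(np.percentile(z,[1,5,20,50,80]))
k&=abs(T[:,2]-np.percentile(z,20))<3; print(k.sum(),cv2.minAreaRect(T[k][:,:2].astype(np.float32)),T[k].min(0),T[k].max(0))
o,H=headframe([571.5,-185.5,149.3],12.5); print(s['joints'])
b=goto(o+H@[-2.2,-.6,200],totool(H))
cv2.imwrite('pics/w3.png',cv2.resize(c['color'],(800,600))[...,::-1])
```

```text
[31.  35.2 44.5 45.9 49.8]
3635 ((1.1155309677124023, 2.8676528930664062), (45.236549377441406, 44.541412353515625), 65.0478286743164) [-21.3 -25.   41.5] [22.2 24.9 47.5]
[-0.9  0.4  1.6  0.   1.1 -1.9]
offset [-1.6, 16.75, -7.67] rot [-23.6, -9.1, 44.4] rows>= 6.0
```

View pics/w3.png

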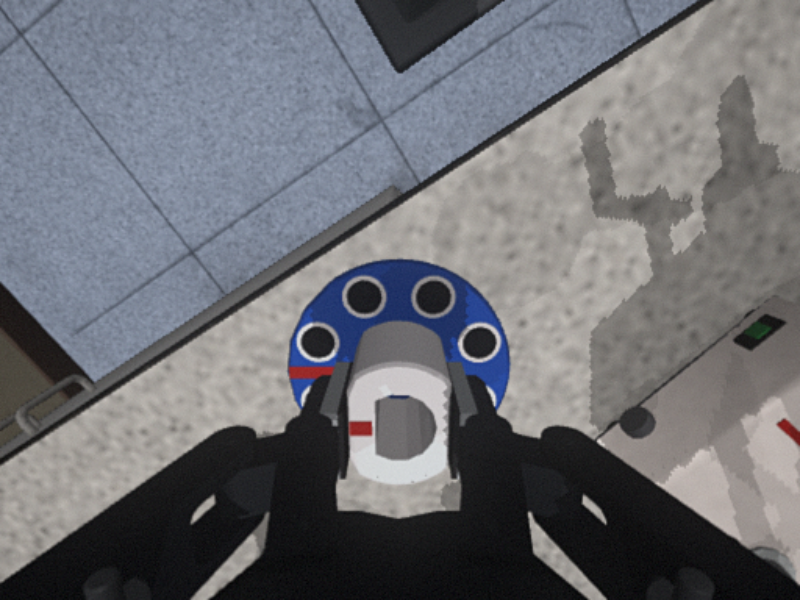

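The picture shows the disc held squarely, hub between the pads at (400,425), with its mark at the left.

Call:
{"fn": "step_arm", "kwargs": {"plan": [{"offset":[0,0,-4],"rot":[-4,-1.5,7.4],"gripper":2.0},{"offset":[0,1,-8],"rot":[-8,-3,14.8],"gripper":2.0},{"offset":[-0.4,5,-8.5],"rot":[-12,-4.5,22.2],"gripper":2.0},{"offset":[-0.8,9,-8.5],"rot":[-16,-6,29.6],"gripper":2.0},{"offset":[-1.2,13,-8],"rot":[-20,-7.6,37],"gripper":2.0},{"offset":[-1.6,16.7,-7.7],"rot":[-23.6,-9.1,44.4],"gripper":2.0},{"offset":[-1.6,16.7,-7.7],"rot":[-23.6,-9.1,44.4],"gripper":2.0},{"offset":[-1.6,16.7,-7.7],"rot":[-23.6,-9.1,44.4],"gripper":2.0},{"offset":[-1.6,16.7,-7.7],"rot":[-23.6,-9.1,44.4],"gripper":2.0}]}}

```text
time_s: 10.05
eef_pos: [510.4, -199.6, 266.5]
ee_rot: [0.13, 0.612, 0.761, 0.169]
force: [-0.8, 0.0, -0.4]
grip_width: 0.362
grip_force: 60.2
```

Run:
```python
from h import *
o,H=headframe([571.5,-185.5,149.3],12.5)
s=sense(); print((s['eef_pos']-o)@H,s['force'])
for h in(70,42): goto(o+H@[-2.4,-.1,90+h],totool(H))
```

```text
[ -7.33789206  -0.50411938 192.71621441] [-0.76713683  0.03951252 -0.36114078]
offset [0.01, 0.51, 3.27] rot [-0.4, -0.5, -0.2] rows>= 0.7
offset [-0.01, 0.53, 6.07] rot [-0.4, -0.5, -0.2] rows>= 1.2
```

Call:
{"fn": "step_arm", "kwargs": {"plan": [{"offset":[0,0.5,1.5],"rot":[-0.4,-0.5,-0.2],"gripper":2.0},{"offset":[0,0.5,3.0],"rot":[-0.4,-0.5,-0.2],"gripper":2.0},{"offset":[0,0.5,3.0],"rot":[-0.4,-0.5,-0.2],"gripper":2.0}]}}

```text
time_s: 10.35
eef_pos: [526.8, -195.4, 239.7]
ee_rot: [0.134, 0.612, 0.761, 0.169]
force: [-0.1, -0.4, -1.4]
grip_width: 0.361
grip_force: 60.2
```

Run:
```python
from h import *
o,H=headframe([571.5,-185.5,149.3],12.5)
s=sense(); print((s['eef_pos']-o)@H,s['force'])
goto(o+H@[-2.4,-.1,90+42],totool(H))
```

```text
[-3.30466675e+00  4.50258591e-02  1.61252610e+02] [-0.13757621 -0.44498788 -1.37726445]
offset [-0.02, 0.09, 2.93] rot [-0.1, -0.2, -0.1] rows>= 0.6
```

Call:
{"fn": "step_arm", "kwargs": {"plan": [{"offset":[0,0.08,0],"rot":[-0.1,-0.2,-0.1],"gripper":2.0},{"offset":[0,0.08,0.8],"rot":[-0.1,-0.2,-0.1],"gripper":2.0},{"offset":[0,0.08,1.6],"rot":[-0.1,-0.2,-0.1],"gripper":2.0},{"offset":[0,0.08,2.4],"rot":[-0.1,-0.2,-0.1],"gripper":2.0},{"offset":[0,0.08,3.2],"rot":[-0.1,-0.2,-0.1],"gripper":2.0}]}}

```text
time_s: 10.85
eef_pos: [541.3, -191.7, 211.7]
ee_rot: [0.137, 0.611, 0.761, 0.169]
force: [-0.1, -0.8, -0.8]
grip_width: 0.366
grip_force: 60.2
```

Run:
```python
from h import *
o,H=headframe([571.5,-185.5,149.3],12.5)
s=sense(); print((s['eef_pos']-o)@H,s['force']@H,s['wrist_torque'])
goto(o+H@[-2.4,-.1,90+32],totool(H))
```

```text
[ -1.54385001   0.51111162 129.54526811] [-0.56690355 -0.81277212 -0.59951247] [-0.03597636  0.25773458  0.02657999]
offset [-0.06, -0.09, 0.75] rot [0.1, 0.1, 0.0] rows>= 0.2
```

Call:
{"fn": "step_arm", "kwargs": {"plan": [{"offset":[0,-0.08,0.3],"rot":[0.1,0.1,0],"gripper":2.0},{"offset":[0,-0.08,0.7],"rot":[0.1,0.1,0],"gripper":2.0},{"offset":[0,-0.08,0.7],"rot":[0.1,0.1,0],"gripper":6.5},{"offset":[0,-0.08,0.7],"rot":[0.1,0.1,0],"gripper":6.5},{"offset":[0,-0.08,0.7],"rot":[0.1,0.1,0],"gripper":6.5},{"offset":[0,-0.08,0.7],"rot":[0.1,0.1,0],"gripper":6.5},{"offset":[0,-0.08,-3],"rot":[0,0,0],"gripper":6.5},{"offset":[0,-0.08,-8],"rot":[0,0,0],"gripper":6.5},{"offset":[0,-0.08,-11],"rot":[0,0,0],"gripper":6.5},{"offset":[0,-0.08,-11],"rot":[0,0,0],"gripper":3},{"offset":[0,-0.08,-11],"rot":[0,0,0],"gripper":3}]}}

```text
time_s: 11.95
eef_pos: [494.6, -201.8, 311.8]
ee_rot: [0.138, 0.611, 0.761, 0.169]
force: [0.3, 0.1, -0.6]
grip_width: 0.432
grip_force: 0.0
```

Run:
```python
from m import *
o,H=headframe([571.5,-185.5,149.3],12.5); o=o+H@[-2.4,.5,0]; c=shot('wrist'); s=sense()
cv2.imwrite('pics/w4.png',cv2.resize(c['color'],(800,600))[...,::-1])
uv,P=cloud(c); Q=(P-o)@H; m=(mask(c,'blue'))[uv[:,1],uv[:,0]]&(np.hypot(Q[:,0],Q[:,1])<60); q=Q[m]
print(m.sum(),np.percentile(q[:,2],[5,50,95]),cv2.minEnclosingCircle(q[:,:2].astype(np.float32)),np.linalg.lstsq(np.c_[q[:,:2],np.ones(len(q))],q[:,2],rcond=None)[0])
k=(np.hypot(Q[:,0],Q[:,1])<30)&(abs(Q[:,2]-74)<2.5); print(k.sum(),cv2.minAreaRect(Q[k][:,:2].astype(np.float32)))
k=(Q[:,2]>68)&(Q[:,2]<78)&(abs(np.hypot(Q[:,0],Q[:,1]+58)-45)<12)&(Q[:,1]<-40)&(Q[:,0]<-10); print('knob',k.sum(),Q[k].mean(0) if k.any() else '',Q[k].min(0),Q[k].max(0))
print((s['eef_pos']-o)@H)
```

```text
2027 [34.9 36.1 37.3] ((-1.6295866966247559, 0.4987918436527252), 43.64946746826172) [-0.  0. 36.]
1041 ((-2.3018884658813477, -0.23870277404785156), (31.9056396484375, 43.59153366088867), 0.9129036664962769)Traceback (most recent call last):
  File "<stdin>", line 7, in <module>
    return umr_minimum(a, axis, None, out, keepdims, initial, where)
ValueError: zero-size array to reduction operation minimum which has no identity
```

View pics/w4.png

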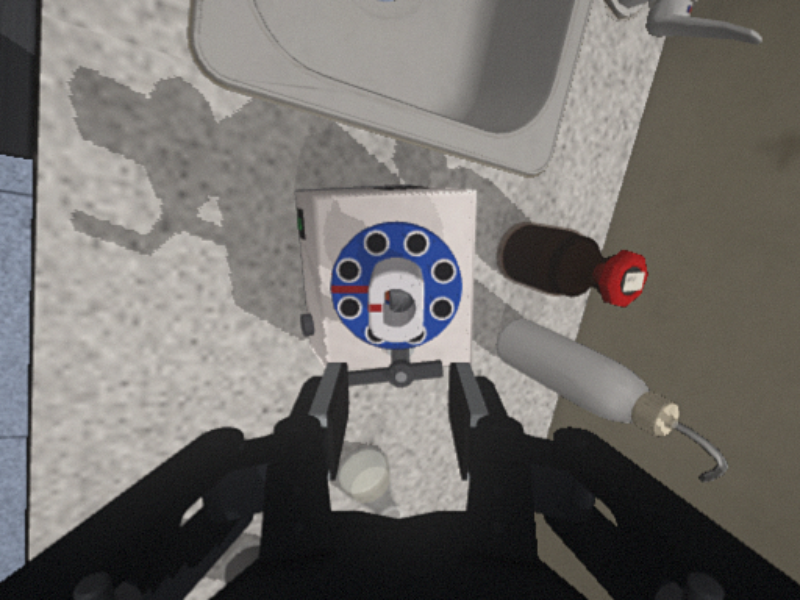

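The view shows the disc home on the mixer (centre (397,290), marks aligned, top face at 36 mm) and the lever at (398,375) with the knob hidden behind a finger. Now for the clamp.

Run:
```python
from h import *
o,H=headframe([571.5,-185.5,149.3],12.5); o=o+H@[-2.2,.5,0]; T=totool(H)
s=sense(); print((s['eef_pos']-o)@H)
t=.11; k=lambda t:np.array([-45*np.cos(t),-58-45*np.sin(t),0])
for h in(165,127): goto(o+H@(k(t)+[0,0,h]),T)
```

```text
[ -0.68393982   0.41971713 239.62279197]
offset [-6.32, -4.42, 7.46] rot [0.1, 0.1, 0.0] rows>= 2.1
offset [-6.32, -4.43, 11.26] rot [0.1, 0.1, 0.0] rows>= 2.7
```

Call:
{"fn": "step_arm", "kwargs": {"plan": [{"offset":[-3,-2,3],"rot":[0,0,0],"gripper":4.5},{"offset":[-6.3,-4.4,6.5],"rot":[0,0,0],"gripper":4.5},{"offset":[-6.3,-4.4,7.5],"rot":[0,0,0],"gripper":4.5},{"offset":[-6.3,-4.4,7.5],"rot":[0,0,0],"gripper":4.5},{"offset":[-6.3,-4.4,9.5],"rot":[0,0,0],"gripper":4.5},{"offset":[-6.3,-4.4,11.2],"rot":[0,0,0],"gripper":4.5},{"offset":[-6.3,-4.4,11.2],"rot":[0,0,0],"gripper":4.5}]}}

```text
time_s: 12.7
eef_pos: [516.4, -260.3, 191.0]
ee_rot: [0.136, 0.61, 0.762, 0.169]
force: [-0.5, 0.6, -0.2]
grip_width: 0.532
grip_force: 0.0
```

Run:
```python
from h import *
o,H=headframe([571.5,-185.5,149.3],12.5); o=o+H@[-2.2,.5,0]; T=totool(H)
s=sense(); print((s['eef_pos']-o)@H,s['force'],s['grip_width'])
c=shot('wrist'); cv2.imwrite('pics/w5.png',cv2.resize(c['color'],(800,600))[...,::-1])
t0=.11
for t in np.linspace(.11,1.61,11): print(round(t,2),[round(v,2) for v in(-4.5*(np.sin(t)-np.sin(t0)),-4.5*(np.cos(t)-np.cos(t0)))])
```

```text
[-43.63756809 -61.61713313 127.37720861] [-0.52336582  0.61743474 -0.16609902] 0.5324487858665954
0.11 [np.float64(-0.0), np.float64(-0.0)]
0.26 [np.float64(-0.66), np.float64(0.12)]
0.41 [np.float64(-1.3), np.float64(0.35)]
0.56 [np.float64(-1.9), np.float64(0.66)]
0.71 [np.float64(-2.44), np.float64(1.06)]
0.86 [np.float64(-2.92), np.float64(1.54)]
1.01 [np.float64(-3.32), np.float64(2.08)]
1.16 [np.float64(-3.63), np.float64(2.68)]
1.31 [np.float64(-3.85), np.float64(3.31)]
1.46 [np.float64(-3.98), np.float64(3.98)]
1.61 [np.float64(-4.0), np.float64(4.65)]
```

View pics/w5.png

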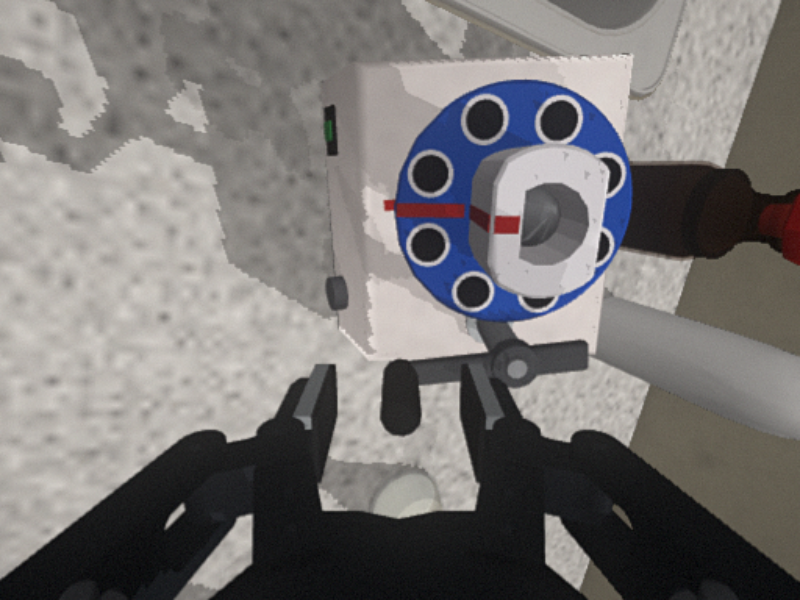

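The knob stands centred between the fingers at (401,400), clear of the pads, so I can pinch it.

Call:
{"fn": "step_arm", "kwargs": {"plan": [{"offset":[0,0,0],"rot":[0,0,0],"gripper":0.6},{"offset":[0,0,0],"rot":[0,0,0],"gripper":0.6},{"offset":[0,0,0],"rot":[0,0,0],"gripper":0.6},{"offset":[0,0,0],"rot":[0,0,0],"gripper":0.6},{"offset":[0,0,0],"rot":[0,0,0],"gripper":0.6},{"offset":[0,0,0],"rot":[0,0,0],"gripper":0.6}], "squeeze": 30}}

```text
time_s: 13.35
eef_pos: [516.3, -262.0, 193.0]
ee_rot: [0.138, 0.611, 0.761, 0.169]
force: [-0.4, 2.9, 6.8]
grip_width: 0.148
grip_force: 29.8
```

Call:
{"fn": "step_arm", "kwargs": {"plan": [{"offset":[0,0,-0.3],"rot":[0,0,0],"gripper":0.6},{"offset":[-0.66,0.12,-0.3],"rot":[0,0,0],"gripper":0.6},{"offset":[-1.3,0.35,-0.3],"rot":[0,0,0],"gripper":0.6},{"offset":[-1.9,0.66,-0.3],"rot":[0,0,0],"gripper":0.6},{"offset":[-2.44,1.06,-0.3],"rot":[0,0,0],"gripper":0.6},{"offset":[-2.92,1.54,-0.3],"rot":[0,0,0],"gripper":0.6},{"offset":[-3.32,2.08,-0.3],"rot":[0,0,0],"gripper":0.6},{"offset":[-3.63,2.68,-0.3],"rot":[0,0,0],"gripper":0.6},{"offset":[-3.85,3.31,-0.3],"rot":[0,0,0],"gripper":0.6},{"offset":[-3.98,3.98,-0.3],"rot":[0,0,0],"gripper":0.6},{"offset":[-4.0,4.65,-0.3],"rot":[0,0,0],"gripper":0.6},{"offset":[-4.0,4.75,-0.3],"rot":[0,0,0],"gripper":0.6}]}}

```text
time_s: 14.55
eef_pos: [565.4, -293.7, 213.7]
ee_rot: [0.138, 0.612, 0.761, 0.168]
force: [6.2, -9.2, -14.1]
grip_width: 0.142
grip_force: 30.1
```

Run:
```python
from h import *
o,H=headframe([571.5,-185.5,149.3],12.5); o=o+H@[-2.2,.5,0]
s=sense(); q=(s['eef_pos']-o)@H; print(q,'force head',s['force']@H,s['grip_width'],'theta',np.arctan2(-(q[1]+58),-q[0]))
```

```text
[   2.81348348 -104.7905261   130.7185321 ] force head [ -2.23857995 -10.29323604 -14.48665075] 0.14224819357119087 theta 1.6308533574558668
```

Call:
{"fn": "step_arm", "kwargs": {"plan": [{"offset":[0.1,0.3,0],"rot":[0,0,0],"gripper":0.6},{"offset":[0.1,0.3,0],"rot":[0,0,0],"gripper":0.6},{"offset":[0.1,0,0],"rot":[0,0,0],"gripper":4.5},{"offset":[0.1,0,0],"rot":[0,0,0],"gripper":4.5},{"offset":[0.1,0,0],"rot":[0,0,0],"gripper":4.5},{"offset":[0.1,0,0],"rot":[0,0,0],"gripper":4.5},{"offset":[0,0,-3],"rot":[0,0,0],"gripper":4.5},{"offset":[0,0,-7],"rot":[0,0,0],"gripper":4.5},{"offset":[-2,0,-11],"rot":[0,0,0],"gripper":4.5},{"offset":[-4,0,-13],"rot":[0,0,0],"gripper":4.5},{"offset":[-4,0,-13],"rot":[0,0,0],"gripper":4.5}]}}

```text
time_s: 15.65
eef_pos: [519.8, -344.8, 335.7]
ee_rot: [0.14, 0.611, 0.761, 0.168]
force: [-0.8, 0.6, -0.2]
grip_width: 0.525
grip_force: 0.0
```

Run:
```python
from m import *
o,H=headframe([571.5,-185.5,149.3],12.5); o=o+H@[-2.2,.5,0]; c=shot('wrist')
cv2.imwrite('pics/w6.png',cv2.resize(c['color'],(800,600))[...,::-1]); print(sense()['force'])
uv,P=cloud(c); Q=(P-o)@H; m=(mask(c,'blue'))[uv[:,1],uv[:,0]]&(np.hypot(Q[:,0],Q[:,1])<60); print('disc',np.median(Q[m],0),cv2.minEnclosingCircle(Q[m][:,:2].astype(np.float32)))
k=(Q[:,2]>41)&(Q[:,2]<51)&(np.hypot(Q[:,0],Q[:,1]+58)<45)&(Q[:,1]>-48)&(np.hypot(Q[:,0],Q[:,1])>25); print('paddle',k.sum(),Q[k].min(0),Q[k].max(0),Q[k].mean(0))
```

```text
[ 0.4 -0.1 -0.7]
disc [12.7 -6.6 35.9] ((-1.5628347396850586, -0.2813170254230499), 43.46773910522461)
paddle 250 [ -5.  -47.8  42. ] [  6.8 -29.5  46.9] [  0.5 -38.8  44.5]
```

View pics/w6.png

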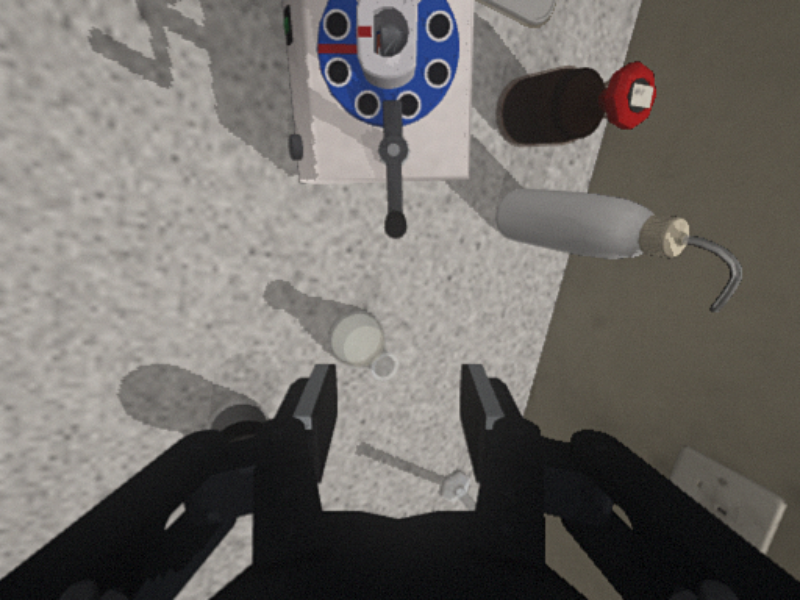

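The view shows the lever closed: knob at (396,224), paddle at (392,115) over the disc rim, disc marks aligned, bystanders upright, and the gripper clear.

```bash
python3 -c "
from rig import *
print(finish_job())"
```

```text
the job is handed in; nothing more can be done
None
```

The job is handed in, with no verdict returned: the final wrist view showed the disc home on the spacer with red marks aligned, the clamp lever at its closed stop with its paddle over the disc, and the gripper clear of everything, with about 16 s of the 59 s used. The bottle, jar and flask looked undisturbed, though I did not re-measure them.

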